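# Turn the water filter's cover onto its pin and press it home

## Task

The round white cover lies loose in the mouth of the water filter, standing proud because its notch is not at the steel pin. With a fingertip push the cover round by its fin until the notch meets the pin, then press it down on its middle boss until it is fully home, flush with the rim, and take the hand away. Do not lift the cover out, and leave the bottles and tubes standing where they are.

Things in the scene. Friction and masses are not known exactly. Their poses are not given: they have to be found in the camera images.
- housing: fixed grey round filter housing, 125 mm across, 70 mm high, on a 150 mm square foot 12 mm thick; origin at the centre of its underside on the bench, z up. Two black pipe stubs (38 mm thick, 32 mm above the bench) reach 100 mm out along its +y and -y. Its mouth is a bore of radius 53 mm with a firm seat 58 mm and the rim 70 mm above the bench
- cartridge (a joint): how far (m) the stiff black filter cartridge, 72 mm across, inside the bore under the cover, is pushed down: 0 at the start, when it carries the cover 7 mm above the seat; about 0.007 with the cover home. It sinks only under about 6 N or more, cover's weight included, and stays where pushed without springing back
- pin (a point): fixed steel pin of the housing, 8 mm thick, level, along the housing's +x from 41 to 80 mm from its axis, through a gap in the rim (14 mm head at the outer end, seen outside the rim). This point is on its centre line, 45 mm from the axis, 60 mm above the bench. The pin's top, at 64 mm, holds up a cover whose notch is not over it
- cover: loose white disc, 100 mm across, 12 mm thick, about 0.18 kg, turning easily either way, without stop, on a hidden steel spigot at the housing's axis (1.3 mm play all round); stays where left. Origin at the centre of its underside, z up, +x towards its notch. The underside is 65 mm above the bench at the start, 58 mm when home, its flat upper face then flush with the rim
- notch (a point): the cover's notch, open at the rim, 14 mm wide and 14 mm deep, through the full thickness; this point is at the notch's middle, 45 mm from the cover's centre, at the level of the underside. At the start it is anywhere from 0.6 rad to half a turn from the pin, on either side
- fin (a point): middle of the top of the cover's straight upright finger fin, 8 mm thick and 16 mm high, which runs on the upper face from the boss to 46 mm from the centre along the cover's -x, just opposite the notch; this point is 30 mm from the centre and 28 mm above the underside
- boss (a point): centre of the flat top of the round boss (30 mm across, 16 mm high) in the middle of the cover's upper face, the place to press; 28 mm above the cover's underside
- bottle: clear glass bottle with a blue cap, 86 mm across, 170 mm high; origin at the centre of its underside; leave alone
- flask: small clear plastic bottle with a white cap, 60 mm across, 120 mm high; origin at the centre of its underside; leave alone
- tube_a: sample tube standing on its orange cap, point up, 34 mm across, 115 mm high; origin at the centre of its underside; leave alone
- tube_b: a second tube like tube_a; leave alone

How it is judged:
At the end, for the whole second after the job is handed in: the cover's notch is over the pin (within 5 mm), its underside is within 1.8 mm of the seat, it is level within 0.04 rad and at rest (z of cover in the frame of housing below 0.0598 m and angle between cover's own z axis and vertical below 0.04 rad and horizontal distance between notch and pin below 0.005 m and linear speed of cover below 0.01 m/s); the robot touches nothing.
It fails at once if the cover is lifted out of the housing's mouth (its centre more than 8 mm above its starting height) (z of cover in the frame of housing above 0.073 m).
It fails at once if a bottle or tube is moved more than 20 mm or tipped (distance of any of bottle, flask, tube_a, tube_b from where it was at the start of the episode above 0.02 m or angle between any of bottle, flask, tube_a, tube_b's own z axis and vertical above 0.4 rad).
It also fails if it takes over 54 s, if anything falls off the work surface, if the arm or the gripper's body presses on something with over 40 N, if the wrist force passes 120 N, or if a joint passes its speed limit or range.

## Robot

A 6-joint arm with a two-finger parallel gripper is mounted at the origin on the work surface. World frame = base frame: x ahead of the robot, y to its left, z up, the work surface at z = 0. Lengths are in m, angles in rad, forces in N, time in s.
With the tool pointing down it reaches from about 0.3 to 1 m from the base axis. Payload 5.1 kg.
Tool frame: the origin (TCP) lies at the very end of the fingers, on their centre line; the grasp point (between the pads) lies 19 mm behind it (env.pinch_z is the distance from the TCP to the grasp point, in m); x points along the fingers, z is the direction in which the jaws open and shut, and the axes are right-handed (so a half turn about x gives the same grasp; the last joint's range is limited). The gripper opens to 95 mm and grips with 3 to 60 N. Pads are 20 mm wide; open, the fingers measure 119 mm over their backs; the gripper's body (75 mm by 180 mm) begins 59 mm behind the grasp point.
Start: joints at [1.058, 0.124, 1.65, -0, 1.367, -0.083], TCP at [0.271, 0.591, 0.215] pointing down, gripper open.
Joint ranges: [-2.61, 2.61], [-1.02, 2.33], [0.03, 2.71], [-1.35, 4.49], [0.32, 2.68], [-2.91, 2.91]. Speed limits (rad/s): [2.57, 2.57, 3.14, 3.14, 3.14, 3.14].

## Interface

Orientations are given as a unit quaternion [w, x, y, z].
In Python, from plant import env gives the robot as it stands. Calls block until the motion is done:
- env.reach(position, orientation): joint-space move of the TCP to a pose.
- env.move_straight(position, vel=0.15, rot=None, max_force=None): straight line of the TCP; rot=None keeps the orientation; vel is the mean speed in m/s. With max_force (N) it stops when the force on the tool has changed by that much, and returns True; else False.
- env.move_j(angles): joint-space move.
- env.command_gripper(opening, f_grip=None): finger opening in m; f_grip is the grip in N (None keeps the last); returns when the fingers have stopped.
- env.pause(seconds).
- env.inverse_kinematics(position, orientation): joint angles nearest the present ones, or None.
- env.read_state(): the state.
- env.snapshot(name): name is "scene" or "side" or "wrist"; returns the picture (420x560x3 uint8, blue, green, red); there is no depth.
- env.calibration(name): a dict with "intrinsics" (3x3 intrinsics, pixels), "cam_to_world" (4x4, takes a point from camera to world coordinates). Camera axes: x right, y down, z forward; pixel columns grow to the right and rows downward; lengths in m; the calibration is good to about 2 mm. A picture is of the moment at which its call begins: read the wrist's pose just before it. calibration takes no time and is no camera call; for the wrist camera it gives the pose at the moment of the call.
A pose or a line that the arm cannot do raises env.MotionError and nothing moves.
- env.hand_in(): hands the job in, once; it reports no verdict.
The state is a dict: "clock": time; "qpos": joint angles; "dq": joint speeds; "joint_efforts": joint torques, N m; "eef_pos": TCP position; "tool_rot": TCP orientation; "force": force on the tool from outside, world axes, zero at the start; "moment": the same for the moment, N m; "width": finger opening in m.
Only numpy, scipy, OpenCV 4.12 (cv2) and the standard library are available. Lean on these libraries where they do the work, as an engineer would, in place of code of your own. Each camera call takes 0.05 s, during which the arm holds its last target. There are 200 camera calls.

## Working session

There is one attempt and no reset: what is moved stays moved. The work goes in short steps, each a Python script; the robot and the scene stay as the last script left them, time stands still between calls to the robot, and variables do not carry over. Pictures are saved under pics/ and viewed, on a budget of 10 in all, crops included, one or two more only if the job needs it, and the job is handed in when it is done.

```bash
mkdir -p pics; ls
python3 - <<'E'
from plant import env
import cv2
for n in("scene","side"):
    cv2.imwrite(f"pics/{n}0.png",env.snapshot(n)); c=env.calibration(n); print(n,c["intrinsics"],c["cam_to_world"])
s=env.read_state();print(s["clock"],s["tool_rot"],s["force"],s["width"])
E
```

```text
pics
scene [[407.3121356    0.         291.97168521]
 [  0.         407.3121356  209.55399105]
 [  0.           0.           1.        ]] [[ 0.71070978  0.59978634 -0.36762475  0.90828588]
 [ 0.70341181 -0.59832748  0.38368744 -0.37923404]
 [ 0.01017049 -0.531282   -0.84713399  0.84888237]
 [ 0.          0.          0.          1.        ]]
side [[404.19946086   0.         283.81456838]
 [  0.         404.19946086 209.13591328]
 [  0.           0.           1.        ]] [[-0.99020521 -0.09252921  0.10455611  0.48059679]
 [-0.13853543  0.74427933 -0.65334234  0.56194848]
 [-0.0173657  -0.66142772 -0.74980784  0.7297409 ]
 [ 0.          0.          0.          1.        ]]
0.1 [ 0.59454692 -0.38218598  0.59569657  0.38156709] [ 0.42921812 -1.07991486  1.03760554] 0.09511611508875352
```

View pics/scene0.png

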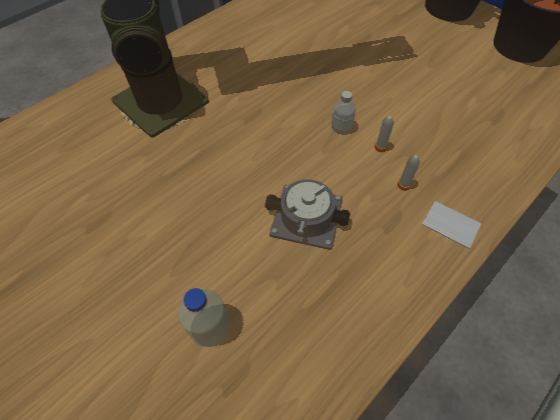

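View pics/side0.png

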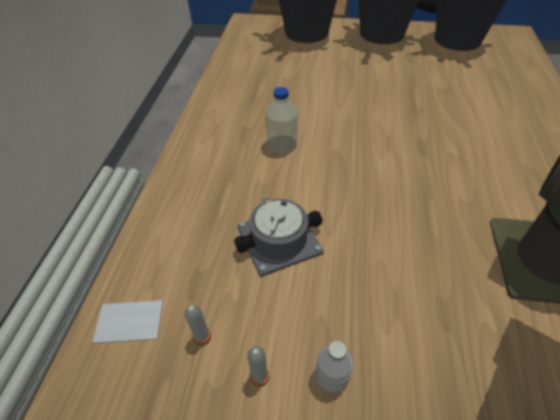

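The scene view shows the housing at about (308,202), with the fin pointing up-right and the pin below at about (302,228). In the side view the cover is at about (279,218). Next I'll locate the cover and look at it with the wrist camera.

```bash
cat > h.py <<'E'
import numpy as np, cv2
from plant import env
def ray(c,u,v):
    d=c["cam_to_world"][:3,:3]@np.linalg.solve(c["intrinsics"],[u,v,1.]); return c["cam_to_world"][:3,3],d
def cast(c,u,v,z):
    o,d=ray(c,u,v); return o+d*(z-o[2])/d[2]
def proj(c,p):
    q=c["cam_to_world"]; x=c["intrinsics"]@(q[:3,:3].T@(np.asarray(p)-q[:3,3])); return x[:2]/x[2]
def cover(img,c,near=None,z=.077):
    "centre of the white upper face: bright grey blob"
    h=cv2.cvtColor(img,cv2.COLOR_BGR2HSV)
    m=cv2.inRange(h,(0,0,130),(180,60,255))
    m=cv2.morphologyEx(m,cv2.MORPH_CLOSE,np.ones((9,9)))
    cs,_=cv2.findContours(m,cv2.RETR_EXTERNAL,cv2.CHAIN_APPROX_NONE)
    for k in sorted(cs,key=cv2.contourArea)[::-1]:
        (u,v),r=cv2.minEnclosingCircle(k)
        if near is None or np.hypot(u-near[0],v-near[1])<near[2]:
            e=cv2.fitEllipse(cv2.convexHull(k)); return cast(c,*e[0],z),e
E
python3 - <<'E'
from h import *
for n,p in(("scene",(308,202,15)),("side",(279,218,15))):
    c=env.calibration(n); print(n,cover(cv2.imread(f"pics/{n}0.png"),c,p),cast(c,p[0],p[1],.077))
for n,p in(("scene",dict(bottle=(209,335),flask=(344,127),ta=(383,148),tb=(405,186))),):
    for k,v in p.items(): print(k,cast(env.calibration(n),*v,0.0).round(3))
s=env.read_state()
from scipy.spatial.transform import Rotation as R
T=np.eye(4);q=s["tool_rot"];T[:3,:3]=R.from_quat(np.roll(q,-1)).as_matrix();T[:3,3]=s["eef_pos"]
print((np.linalg.inv(T)@env.calibration("wrist")["cam_to_world"]).round(3),T.round(3))
E
```

```text
scene (array([0.58024559, 0.01502216, 0.077     ]), ((307.9572448730469, 199.62754821777344), (36.28873825073242, 42.8973274230957), 91.46863555908203)) [0.58474918 0.01041855 0.077     ]
side (array([0.58346963, 0.01475469, 0.077     ]), ((276.8755798339844, 216.1846923828125), (40.434349060058594, 48.79087829589844), 110.50250244140625)) [0.57825654 0.0191808  0.077     ]
bottle [ 0.634 -0.332  0.   ]
flask [0.45  0.305 0.   ]
ta [0.576 0.322 0.   ]
tb [0.694 0.261 0.   ]
[[-0.    -0.26   0.966 -0.17 ]
 [-0.001 -0.966 -0.26   0.074]
 [ 1.    -0.001 -0.    -0.001]
 [ 0.     0.     0.     1.   ]] [[-0.001 -0.909  0.417  0.271]
 [-0.002  0.417  0.909  0.59 ]
 [-1.     0.    -0.002  0.214]
 [ 0.     0.     0.     1.   ]]
```

Run:
```python
from h import *
s=env.read_state()
env.reach([.582,.015,.24],s["tool_rot"]); env.pause(.3)
c=env.calibration("wrist"); np.savez("w1.npz",**c); im=env.snapshot("wrist"); cv2.imwrite("pics/w1raw.png",im); cv2.imwrite("pics/w1.png",im)
s=env.read_state();print(s["clock"],s["eef_pos"],s["force"],proj(c,[.582,.015,.077]))
```

```text
2.7833 [0.58200288 0.01531099 0.23999566] [0.44893512 0.05495241 0.76119279] [287.13523515 196.93260622]
```

View pics/w1.png

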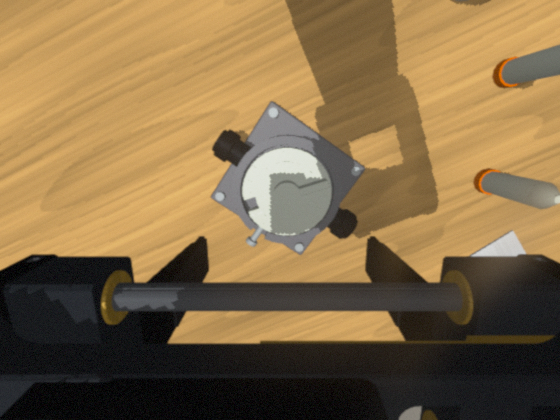

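The wrist picture shows the cover centred at about (287,191), the dark notch at about (251,204), the fin reaching about (326,180) and the pin head at about (251,240). I'll crop it enlarged to refine these.

Run:
```python
from h import *
im=cv2.imread("pics/w1raw.png"); cr=im[120:265,200:380]
cv2.imwrite("pics/w1c.png",cv2.resize(cr,None,fx=4,fy=4,interpolation=cv2.INTER_CUBIC))
c=dict(np.load("w1.npz"))
C=cast(c,287,191,.077);N=cast(c,251,204,.077);P=cast(c,251,240,.06);F=cast(c,326,180,.093)
for n,p in zip("CNPF",(C,N,P,F)): d=p-C; print(n,p.round(4),np.hypot(*d[:2]).round(4),np.arctan2(d[1],d[0]).round(3))
```

```text
C [0.5758 0.0177 0.077 ] 0.0 0.0
N [ 0.5724 -0.0255  0.077 ] 0.0433 -1.648
P [ 0.6161 -0.0493  0.06  ] 0.0781 -1.029
F [0.5792 0.0612 0.093 ] 0.0437 1.492
```

View pics/w1c.png

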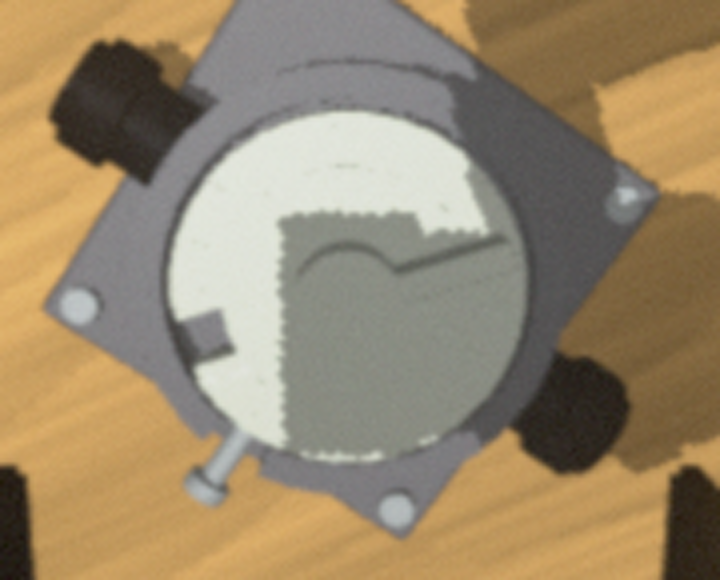

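Run:
```python
from h import *
c=dict(np.load("w1.npz"))
for p in((211,196),(364,168),(273,100),(301,254)): print("foot corner",cast(c,*p,.012).round(4))
C=np.array([.5758,.0177,.077])
for n in("scene","side"):
    im=cv2.imread(f"pics/{n}0.png"); k=env.calibration(n); print(n,proj(k,C))
    u,v=map(int,proj(k,C)); cr=im[v-45:v+55,u-50:u+50]
    cv2.imwrite(f"pics/{n}c.png",cv2.resize(cr,None,fx=4,fy=4,interpolation=cv2.INTER_CUBIC)); print(u-50,v-45)
cv2.imwrite("pics/both.png",np.hstack([cv2.imread("pics/scenec.png"),cv2.imread("pics/sidec.png")]))
```

```text
foot corner [ 0.5515 -0.0832  0.012 ]
foot corner [0.6017 0.1164 0.012 ]
foot corner [0.4764 0.0441 0.012 ]
foot corner [ 0.6781 -0.0075  0.012 ]
scene [307.35165705 197.78328769]
257 152
side [280.2509834 217.5790444]
230 172
```

View pics/both.png

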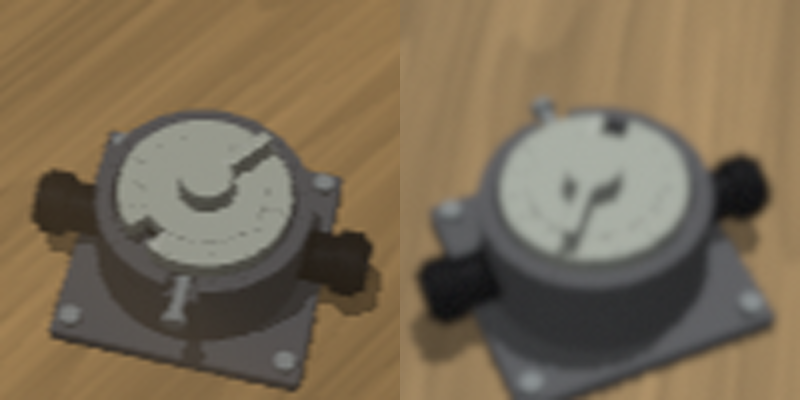

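Foot corners, the cover outline and both outside views agree: centre ≈ (0.577, 0.017) and pin direction −1.03 rad. The notch is at about −1.65 and the fin at about +1.49, so I push the cover +0.62 rad counter-clockwise.

```bash
cat >> h.py <<'E'
from scipy.spatial.transform import Rotation as R
C=np.array([.577,.0172])
def quat(phi):  # tool down, tool y along the CCW tangent of the fin at angle phi
    y=np.array([-np.sin(phi),np.cos(phi),0]); x=np.array([0,0,-1.])
    return np.roll(R.from_matrix(np.c_[x,y,np.cross(x,y)]).as_quat(),1)
def pose(phi,gap,z,r=.033):  # gap: finger face to fin centre line, finger half-width 10 mm
    return [*(C+r*np.array([np.cos(phi),np.sin(phi)])-gap*np.array([-np.sin(phi),np.cos(phi)])),z]
E
python3 - <<'E'
from h import *
f=1.49
env.command_gripper(0.0,20)
env.reach(pose(f,.030,.14),quat(f)); 
print(env.move_straight(pose(f,.030,.083),vel=.08,max_force=4))
print(env.move_straight(pose(f,.005,.083),vel=.02,max_force=1.5))
s=env.read_state(); print(s["clock"],s["eef_pos"],s["force"],s["width"],s["qpos"])
t=np.array([-np.sin(f),np.cos(f)]);print("gap",-(s["eef_pos"][:2]-C)@t)
cv2.imwrite("pics/w2.png",env.snapshot("wrist"))
E
```

```text
False
False
7.075 [0.58473022 0.04967663 0.08302178] [-0.19212921  0.1595136  -0.2302792 ] 0.0004098431205631911 [-6.71342953e-03  1.03817182e-01  1.90413307e+00  3.87506278e-06
  1.13361733e+00 -1.49672318e+00]
gap 0.00508386246540815
```

View pics/w2.png

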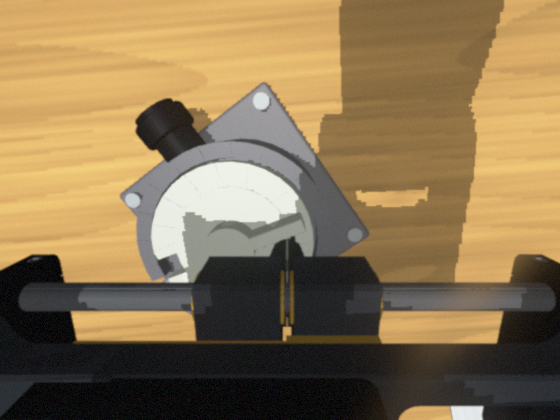

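The fin has turned about 0.3 rad with negligible force, and the notch is now at about (165,265), so the finger is touching the fin. I'll continue on an arc, stop short of the target, then look.

Run:
```python
from h import *
for f in(1.8,1.9,2.0): env.move_straight(pose(f,.014,.083),vel=.02,rot=quat(f))
s=env.read_state(); print(s["clock"],s["force"])
env.move_straight(pose(2.0,.024,.083),vel=.05); env.move_straight(pose(2.0,.024,.14),vel=.15)
env.reach([C[0]+.05,C[1]+.03,.24],quat(2.0)); env.pause(.3)
c=env.calibration("wrist"); np.savez("w3.npz",**c); im=env.snapshot("wrist"); cv2.imwrite("pics/w3raw.png",im)
u,v=map(int,proj(c,[*C,.077])); u0,v0=max(u-90,0),max(v-75,0); print(u,v,u0,v0,env.read_state()["clock"])
cv2.imwrite("pics/w3c.png",cv2.resize(im[v0:v0+150,u0:u0+180],None,fx=4,fy=4,interpolation=cv2.INTER_CUBIC))
```

```text
8.2333 [-0.83496304 -0.7807507   0.84311031]
279 145 189 70 9.9833
```

View pics/w3c.png

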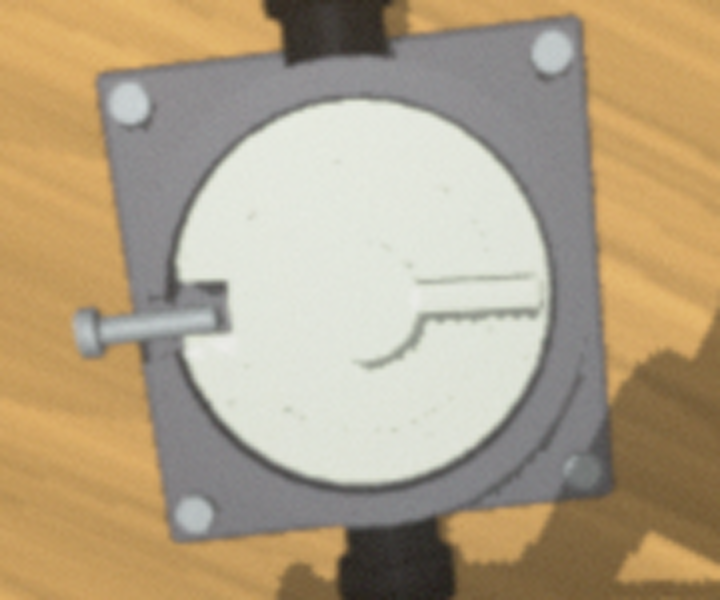

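The notch now straddles the pin: its inner edge spans rows 283–332 in the crop, the pin tip is at about (215,318) and the head at about (88,332). I'll work out the remaining angle.

Run:
```python
from h import *
c=dict(np.load("w3.npz")); f=lambda u,v,z:cast(c,189+u/4,70+v/4,z)[:2]
c0=f(362,292,.077); a=lambda p:np.arctan2(*(p-c0)[::-1]).round(3)
print("C",c0)
h,t=f(88,332,.06),f(215,318,.06); print("pin",h,t,np.hypot(*(h-c0)),np.hypot(*(t-c0)),a(h),a(t),np.arctan2(*(h-t)[::-1]))
k=[f(u,v,.077) for u,v in((103,75),(578,17),(610,495),(175,542))]
k=[f(u,v,.012) for u,v in((103,75),(578,17),(610,495),(175,542))]; m=np.mean(k,0); print("foot",m,[round(float(np.arctan2(*(p-m)[::-1])),3) for p in k])
i1,i2=f(228,283,.077),f(230,332,.077);print("notch",np.linalg.norm(i1-i2),a((i1+i2)/2),a(i1),a(i2))
e1,e2=f(420,281,.093),f(535,275,.093); print("fin edge dir",np.arctan2(*(e2-e1)[::-1]))
```

```text
C [0.57475437 0.0159927 ]
pin [ 0.61774014 -0.04981912] [ 0.5992639  -0.01872148] 0.0786064366855219 0.0424946037488098 -0.992 -0.956 -1.034699366262909
foot [0.57775142 0.01744082] [-1.826, 2.904, 1.318, -0.243]
notch 0.012827465775215999 -1.028 -1.208 -0.855
fin edge dir 2.0503005103815406
```

Fin direction gives the notch at −1.09 and the pin at −1.033, so about 0.06 rad remains. I'll nudge by that amount, then press under guard: if it stops high, the notch isn't aligned.

Run:
```python
from h import *
f=2.06
env.reach(pose(2.0,.030,.14),quat(2.0)); env.move_straight(pose(2.0,.026,.083),vel=.08,max_force=4)
env.move_straight(pose(2.0,.014,.083),vel=.02,rot=quat(2.0))
env.move_straight(pose(f,.014,.083),vel=.01,rot=quat(f))
env.move_straight(pose(f,.026,.083),vel=.05); env.move_straight(pose(f,.026,.12),vel=.1)
p=np.array([.577,.0172])
env.move_straight([*p,.12],vel=.1); env.pause(.2); print("F0",env.read_state()["force"])
r=env.move_straight([*p,.084],vel=.015,max_force=20)
s=env.read_state(); print(r,s["clock"],s["eef_pos"],s["force"])
```

```text
F0 [0.05071717 0.27780787 0.3265406 ]
False 16.7 [0.57707639 0.01721724 0.08622158] [-6.75629776  0.55433828 14.7171946 ]
```

The tip stopped at z = 0.0862 with 15 N, and the boss top should be at 0.086 when home. I'll press a little more, retreat and check.

Run:
```python
from h import *
p=np.array([.577,.0172])
r=env.move_straight([*p,.082],vel=.01,max_force=20); s=env.read_state(); print(r,s["eef_pos"],s["force"])
env.move_straight([*p,.14],vel=.08); env.reach([C[0]+.05,C[1]+.03,.24],quat(2.0)); env.pause(.3)
c=env.calibration("wrist"); np.savez("w4.npz",**c); im=env.snapshot("wrist"); cv2.imwrite("pics/w4raw.png",im)
a=cv2.resize(im[70:220,189:369],None,fx=2.2,fy=2.2,interpolation=cv2.INTER_CUBIC)
sd=env.snapshot("side"); b=cv2.resize(sd[172:272,220:340],(396,330),interpolation=cv2.INTER_CUBIC)
cv2.imwrite("pics/w4.png",np.hstack([a,b])); s=env.read_state(); print(s["clock"],s["force"],s["eef_pos"])
```

```text
False [0.57712004 0.01720432 0.08617815] [-13.62860583   1.29583983  24.44924161]
18.8583 [-0.25329683 -0.66654449  0.03325043] [0.62644075 0.04698853 0.23906477]
```

View pics/w4.png

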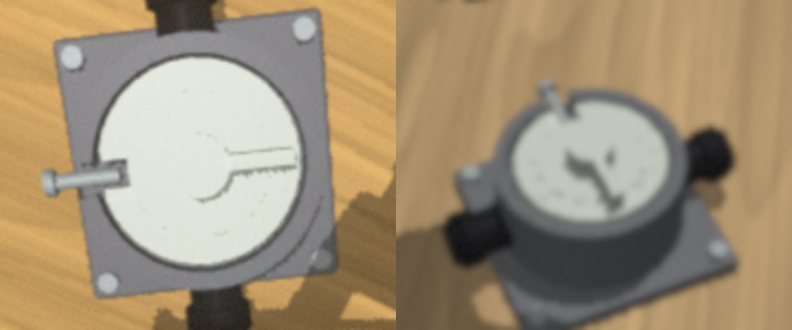

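The pin now sits centred in the notch at about (120,174), and the cover lies flush inside the rim in both views. The extra press to 24 N gave no further descent, so it is on the seat, and the hand is clear. I'll hand in.

```bash
python3 -c "
from h import *
env.hand_in(); print(env.read_state()['clock'])"
```

```text
the job is handed in; nothing more can be done
the job is handed in; nothing more can be done
```

I pushed the cover about 0.6 rad counter-clockwise by its fin with the closed fingertips until the notch met the pin. I then pressed the boss until the cover was home, took the hand away and handed the job in at about 19 s of the 54 s.

**Seating:** With the fingertip on the boss it stopped at z = 0.0862 m, against 0.086 m when home, so the underside is about 58.2 mm up. Raising the press from 15 N to 24 N gave no further descent. The last wrist and side pictures show the pin in the middle of the notch and the cover flush with the rim.

**Bottles and tubes:** The arm never worked near them. I did not measure them again at the end.

**Checks that disagreed:**
- **Cover centre:** before the final push, the cover outline and the foot corners differed by about 3 mm. That left 0.06 rad of doubt in the notch angle. I used the foot corners and the fin direction, and the cover then went fully down.
- **First contact:** the force guard did not trip when the finger met the fin, because the cover turned so easily. I saw that it had turned from the picture.

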